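# Clip a pressed-leaf mount down, then free it

### The arm

A 6-joint arm with a two-finger parallel gripper is mounted at the origin on the work surface. World frame = base frame: x ahead of the robot, y to its left, z up, the work surface at z = 0. Lengths are in mm, angles in degrees, forces in N, time in s.
With the tool pointing down it reaches from about 300 to 850 mm from the base axis. Payload 4.2 kg.
Tool frame: the origin (TCP) lies on the centre line of the jaws, within the pads' length; the fingertips stand 11 mm ahead of it and the grasp point (between the pads) lies 8 mm behind it; z points along the fingers, y is the line along which they close (so a half turn about z gives the same grasp; the last joint's range is limited). The gripper opens to 91 mm and grips with 3 to 60 N. Pads are 32 mm wide; open, the fingers measure 118 mm over their backs; the gripper's body (76 mm by 178 mm) begins 60 mm behind the grasp point.
Start: joints at [67.437, 18.312, 89.639, -0, 72.044, -1.146], TCP at [209.968, 535.309, 224.976] pointing down, gripper open.
Joint ranges: [-177.97, 177.97], [-48.28, 115.42], [12.27, 149.76], [-77.06, 257.06], [2.81, 150.46], [-146.56, 146.56]. Speed limits (degrees/s): [147.25, 147.25, 180, 180, 180, 180].

### API

Orientations are given as [roll, pitch, yaw] about the fixed x, y, z axes, in that order (R = Rz(yaw) Ry(pitch) Rx(roll)).
In Python, from workcell import env, grab_frame, camera_model, models gives the robot as it stands.
- The arm moves only by the shell command python3 -m crank 'ROWS' [FORCE]. ROWS is text: rows parted by semicolons, each of 7 numbers parted by spaces: the closure, from -1 (fully open) to 1 (shut), so that 0 is half open, then the shift along the tool's x, y, z in mm, then the turn, a rotation vector about the tool's x, y, z in degrees. A call has 1 to 10 rows; each row shifts and turns the commanded pose from where the row before left it, along the tool's axes as they then stand; what a row does not reach is not made up. A row lasts 1/8 s, in which the tool goes at most 62.5 mm and 10.7 degrees, less where a joint would pass 70% of its speed; a pose out of reach is approached as far as the arm can. A call is refused whole if a number of a shift passes 62.5 or a number of a turn 10.7, either way. A call with a gripper value outside its range is refused whole. The fingers move at their own pace and stop on an object; FORCE is the grip in N (left out, the last holds). Time passes only in rows, so rows that do not move let the fingers close. It gives the time, the measured TCP pose, the force, the opening and the grip force at its end, in the units of the state.
- env.state(): the state, without advancing time (a new reading comes with each control period).
- grab_frame(name): name is "scene" or "top" or "wrist"; returns the picture (384x512x3 uint8, blue, green, red); there is no depth.
- camera_model(name): a dict with "K" (3x3 intrinsics, pixels), "R" (3x3) and "t" (3): a world point X has camera coordinates R X + t; the wrist camera has in their place "mount" (4x4, takes a point from camera to tool coordinates, whose origin is the TCP and whose axes are the flange's). Camera axes: x right, y down, z forward; pixel columns grow to the right and rows downward; lengths in mm; the calibration is good to about 2 mm. The wrist camera is an equidistant fisheye: a pixel r from the principal point sees the ray r / f radians off the axis. A picture is of the moment at which its call begins: read the wrist's pose just before it. camera_model takes no time and is no camera call.
- env.job_done(): hands the job in; it is judged then, once.
Trained networks look in the newest picture that a camera, given by its name, has taken for a name from the list of things; names that differ only in an ending like _2 or _b are one class to them, and where a whole thing is asked for, a point or a joint stands for the part that bears it (a point fixed in the world has none). Each returns a list of dicts, best first, with "p" (0 to 1); they miss things now and then, are a little off and sometimes report something else, mostly with a low value. They report only what shows in the picture. A call takes as long as a camera call. They do not tell look-alikes from the thing itself.
- models.search_frame(name, camera): "point" ([x, y, z] in mm, in world coordinates, good to about 4 mm: the middle of the surface that is visible of it).
The state is a dict: "time_s": time; "qpos": joint angles; "qvel": joint speeds; "effort": joint torques, N m; "ee_pos": TCP position; "ee_rot": TCP orientation; "force": force on the tool from outside, world axes, zero at the start; "torque": the same for the moment, N m; "gripper_width": finger opening in mm; "gripper_force": force on a finger pad.
Only numpy, scipy, OpenCV 4.12 (cv2) and the standard library are available. Lean on these libraries where they do the work, as an engineer would, in place of code of your own. Each camera call takes 0.05 s, during which the arm holds its last target. There are 200 camera calls.

### The job

Press the domed thumb button down to lift the spring clip's nose, swing the clip round its pivot screw over the edge of the leaf mount and let the nose down on the middle of the mount's plain margin, then take your hand off so that the clip alone holds the mount down for three seconds. After that lift the nose again, swing the clip well clear of the mount and let go with the nose down on the board. The nose must never scrape or shove the mount, the blade must not be overbent, and the mount and the other things on the table stay where they are.

Things in the scene. Friction and masses are not known exactly. Their poses are not given: they have to be found in the camera images.
- board: Plywood mounting board, 210 x 210 x 18 mm, fixed on the table. Origin: centre of its underside; z up. It carries the spring clip and, lying loose on top, the mount.
- pivot (a point): Fixed point of the board on the vertical axis of the clip's pivot screw, 12 mm above the board's top face (the underside of the steel blade at rest). It lies at x -30, y -20 mm in the board's frame; axes as the board's. The screw head (14 mm diameter) ends 7 mm above this point.
- clip (a joint): Swing of the whole clip about the pivot screw, rad. At 0 the nose points along the board's +x and the thumb button along -x; positive is counter-clockwise seen from above, which brings the nose towards the board's +y, onto the mount. Turns freely from -1.3 to 0.7 and stays where it is left; friction 0.05 N m.
- blade: Steel spring blade of the clip, 14 mm wide, 2 mm thick, a sprung see-saw on the pivot screw. Origin at the pivot point, x along the blade towards the nose. Nose 75 mm and thumb button 50 mm from the pivot axis, on opposite sides. Pressing the button down lifts the nose; let go, the nose springs down. The spring starts to give at about 1 N on the button, then 1 mm of button for each 2.4 N.
- nose (a point): Underside of the rounded nose (8 mm ball) at the blade's end, 75 mm from the pivot axis; at rest 0.5 mm above the board's top face. Rises 1.5 mm per 1 mm of button. It clears the mount (4.5 mm lift) from 8.5 N on the button; about 12 N is right; from 16 N (9.5 mm lift) the blade is overbent.
- tail (a point): Top of the blade 50 mm from the pivot axis opposite the nose, straight under the thumb button; at rest 14 mm above the board's top. The button is a black dome, 34 mm wide, 6 mm high, on a screw stem; its top is 10 to 26 mm above this point, set anew each time and not measured. Press the middle of the dome from above, as with shut fingertips; friction then swings the clip along.
- mount: Pressed-leaf mount: rigid pale plate 70 (x) x 100 (y) x 5 mm, 90 g, lying loose and flat on the board. Origin: centre of its underside. Its -y short edge (50 mm from the origin) faces the nose; along that edge runs a plain margin 22 mm wide. The place for the nose is the middle of this margin, y about -38 mm (9 mm either way is good), within 32 mm of x = 0. Nowhere else may the nose touch it.
- jar: Bystander: closed glass jar, 64 mm wide, 85 mm high; origin at the underside.
- paintbrush: Bystander: wooden brush, 190 mm long, lying flat.
- twigs: Bystander: bundle of three dark twigs, 150 mm long, 36 mm wide, lying flat.
Things that resemble listed ones, but are neither listed nor needed, are in the scene too. There is more than one size of the mount; the job needs the largest.

How it is judged:
By the outcome, as a careful person would: the job done as asked, in the order asked, and still so for the second after the job is handed in, with the robot touching nothing.
It also fails if it takes over 67 s, if anything falls off the work surface, if the arm or the gripper's body presses on something with over 40 N, if the wrist force passes 120 N, or if a joint passes its speed limit or range.

## Working session

There is one attempt and no reset: what is moved stays moved. The work goes in short steps, Python scripts to look and compute and a shell command to move; the robot and the scene stay as the last step left them, time stands still between calls to the robot, and variables do not carry over. Pictures are saved under pics/ and viewed, at most 10 in all, crops included, and the job is handed in when it is done.

```bash
ls; mkdir -p pics; python3 - <<'E'
from workcell import env, grab_frame, camera_model, models
import cv2,numpy as np
s=env.state();print({k:np.round(v,2).tolist() for k,v in s.items()})
for c in("scene","top"):
    im=grab_frame(c);cv2.imwrite(f"pics/{c}0.png",cv2.resize(im,(800,600)))
    m=camera_model(c);print(c,np.round(m["K"],1).tolist(),np.round(m["R"],3).tolist(),np.round(m["t"],1).tolist())
    for n in("board","blade","nose","tail","mount","jar","paintbrush","twigs"):
        for d in models.search_frame(n,c)[:4]: print(c,n,np.round(d["point"],0).tolist(),round(d["p"],2))
E
```

```text
pics
{'time_s': 0.0, 'qpos': [67.44, 18.35, 89.7, 0.0, 72.04, -1.15], 'qvel': [-0.04, -0.02, 0.04, 0.07, 0.05, -0.12], 'effort': [-0.0, -41.25, -23.2, 0.07, 0.05, -0.0], 'ee_pos': [209.78, 534.87, 224.15], 'ee_rot': [-179.9, -0.0, 158.58], 'force': [0.36, 0.08, -0.97], 'torque': [0.0, -0.01, -0.0], 'gripper_force': 0.0, 'gripper_width': 91.39}
scene [[493.2, 0.0, 259.4], [0.0, 493.2, 196.2], [0.0, 0.0, 1.0]] [[0.666, 0.746, 0.006], [0.583, -0.516, -0.628], [-0.465, 0.422, -0.778]] [-379.3, -317.3, 1893.0]
scene board [544.0, -98.0, 13.0] 0.87
scene blade [507.0, -94.0, 33.0] 0.64
scene blade [520.0, -96.0, 31.0] 0.55
scene blade [656.0, 364.0, 13.0] 0.32
scene nose [508.0, -94.0, 35.0] 0.77
scene mount [582.0, -24.0, 16.0] 0.83
scene mount [770.0, -88.0, 4.0] 0.6
scene mount [568.0, 153.0, -1.0] 0.59
scene jar [479.0, 382.0, 57.0] 0.86
scene paintbrush [464.0, -402.0, 19.0] 0.95
scene twigs [655.0, 368.0, 13.0] 0.65
scene twigs [543.0, -100.0, 15.0] 0.54
top [[416.1, 0.0, 253.0], [0.0, 416.1, 196.2], [0.0, 0.0, 1.0]] [[0.02, -1.0, 0.002], [-0.997, -0.02, -0.073], [0.073, -0.0, -0.997]] [-36.3, 579.3, 1439.1]
top board [527.0, -87.0, 17.0] 0.6
top blade [509.0, -92.0, 28.0] 0.56
top nose [506.0, -92.0, 32.0] 0.64
top tail [507.0, -89.0, 33.0] 0.62
top mount [578.0, -16.0, 24.0] 0.8
top mount [568.0, 154.0, -1.0] 0.74
top mount [768.0, -82.0, 1.0] 0.58
top jar [465.0, 395.0, 89.0] 0.7
top paintbrush [453.0, -400.0, 18.0] 0.75
top twigs [646.0, 375.0, 18.0] 0.86
```

```bash
python3 - <<'E'
import cv2
a=cv2.imread("pics/top0.png"); 
b=cv2.resize(a[220:420,330:530],(600,600),interpolation=cv2.INTER_CUBIC);cv2.imwrite("pics/topcrop.png",b)
E
```

```text
(no output)
```

View pics/top0.png

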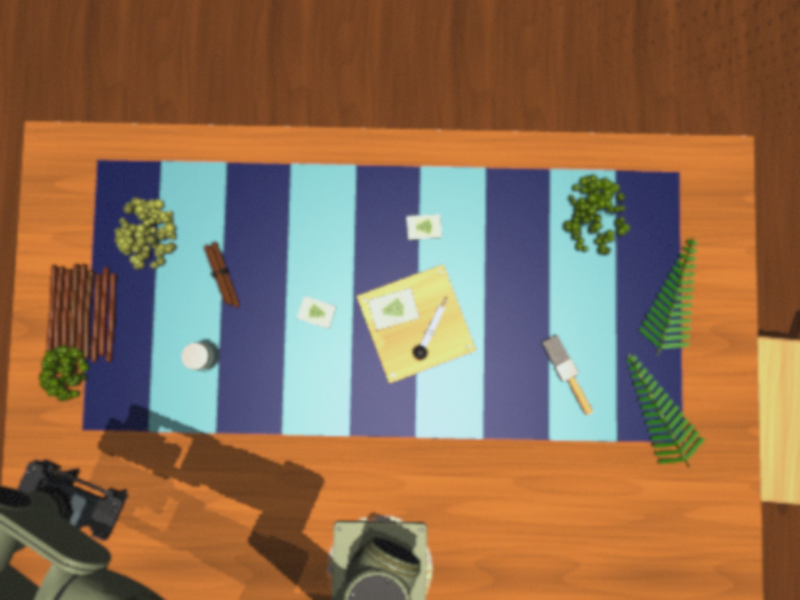

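View pics/scene0.png

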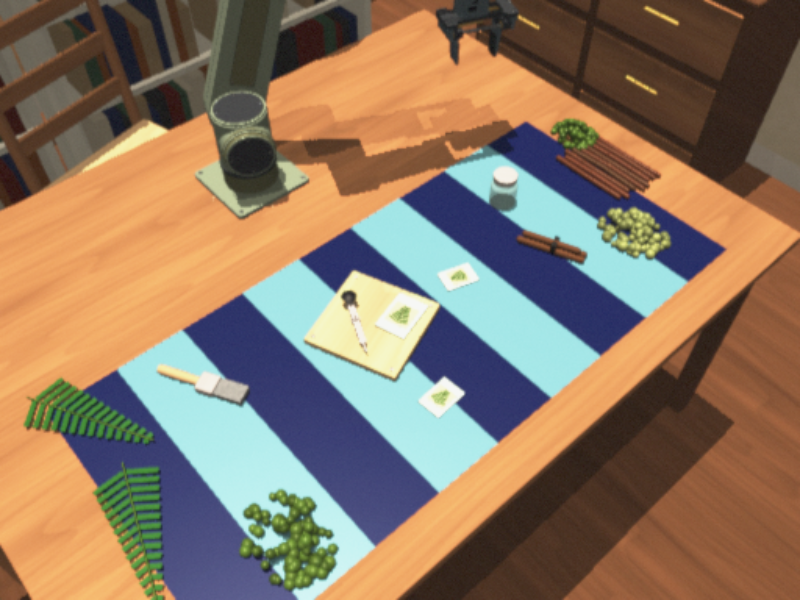

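The largest mount is the one on the board at top px (393,308). The look-alikes at (317,311) and (424,227) are smaller and off the board. The clip's button is at (420,352) and its nose at (446,297). There is only one clip.

View pics/topcrop.png

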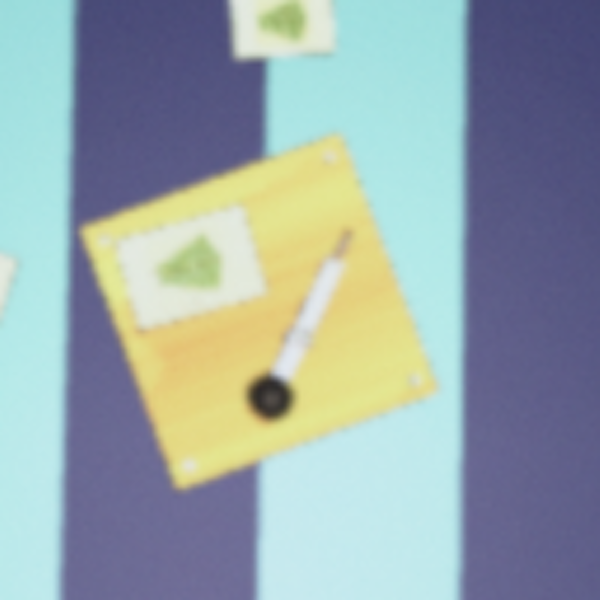

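```bash
cat > h.py <<'E'
from workcell import env, grab_frame, camera_model, models
import cv2,numpy as np
def ray(cam,uv):  # world origin, direction
    m=camera_model(cam);R=np.array(m["R"]);t=np.array(m["t"])
    d=np.linalg.solve(np.array(m["K"]),[uv[0],uv[1],1.]);return -R.T@t,R.T@d
def atz(cam,uv,z):
    o,d=ray(cam,uv);return o+d*(z-o[2])/d[2]
def w2d(cam,X):
    m=camera_model(cam);p=np.array(m["K"])@(np.array(m["R"])@np.array(X,float)+np.array(m["t"]));return p[:2]/p[2]
E
python3 - <<'E'
from h import *
im=grab_frame("top")
# board: yellowish wood segmentation in ROI, incl. mount holes filled by hull
for cam in("top","scene"):
    im=grab_frame(cam);hsv=cv2.cvtColor(im,cv2.COLOR_BGR2HSV)
    c=w2d(cam,[545,-90,18]);r=75
    m=np.zeros(im.shape[:2],np.uint8);x,y=c.astype(int);m[y-r:y+r,x-r:x+r]=1
    seg=((hsv[...,0]>12)&(hsv[...,0]<36)&(hsv[...,1]>50)&(hsv[...,2]>120)&(m>0)).astype(np.uint8)
    cs,_=cv2.findContours(seg,0,2);k=max(cs,key=cv2.contourArea);h=cv2.convexHull(k)
    q=cv2.approxPolyN(h,4,ensure_convex=True).reshape(-1,2)
    P=np.array([atz(cam,p,18) for p in q]);print(cam,q.tolist(),P.round(0).tolist(),np.linalg.norm(P-np.roll(P,1,0),axis=1).round(0),P.mean(0).round(0))
    dk=((hsv[...,2]<60)&(m>0)&(cv2.drawContours(np.zeros_like(m),[h],-1,1,-1)>0)).astype(np.uint8)
    n,l,st,ce=cv2.connectedComponentsWithStats(dk);i=1+np.argmax(st[1:,4])
    print("button",ce[i],st[i],[atz(cam,ce[i],z).round(0).tolist() for z in(45,50,55)])
E
```

```text
top [[304, 224], [248, 245], [227, 189], [283, 168]] [[486.0, -205.0, 18.0], [409.0, -11.0, 18.0], [604.0, 67.0, 18.0], [682.0, -129.0, 18.0]] [210. 209. 210. 211.] [545. -69.  18.]
button [268.         224.61904762] [265 222   7   7  21] [[481.0, -78.0, 45.0], [481.0, -78.0, 50.0], [481.0, -78.0, 55.0]]
scene [[282, 194], [252, 243], [193, 218], [226, 172]] [[608.0, 65.0, 18.0], [688.0, -136.0, 18.0], [493.0, -213.0, 18.0], [411.0, -12.0, 18.0]] [211. 216. 209. 217.] [550. -74.  18.]
button [223.33333333 187.88888889] [220 187   7   3   9] [[479.0, -77.0, 45.0], [482.0, -79.0, 50.0], [485.0, -81.0, 55.0]]
```

Crop: the mount corners are at about (119,237), (245,206), (266,291) and (140,331). Its -y edge, on the right, faces the clip. The blade runs from the button at (270,397) to the nose at (346,237), so the clip is at about -0.8 rad. The board centre is about (546,-70), yaw 21.5°, with 210 mm sides as expected. I'll go above the button with the fingers shut and tool y along the blade.

```bash
python3 -m crank '1 0 0 0 0 0 9.36;1 0 0 0 0 0 9.36;1 0 0 0 0 0 9.36;1 0 0 0 0 0 9.36;1 0 0 0 0 0 9.36;1 0 0 0 0 0 9.36;1 0 0 0 0 0 9.36;1 0 0 0 0 0 9.36;1 0 0 0 0 0 9.36;1 0 0 0 0 0 9.36' 20
python3 -m crank '1 -20 24 3 0 0 0;1 -34 39 5 0 0 0;1 -34 39 5 0 0 0;1 -34 39 5 0 0 0;1 -34 39 5 0 0 0;1 -34 39 5 0 0 0;1 -34 39 5 0 0 0;1 -34 39 5 0 0 0;1 -34 39 5 0 0 0;1 -34 39 5 0 0 0'
python3 -m crank '1 -34 39 5 0 0 0;1 -34 39 5 0 0 0;1 -34 39 5 0 0 0;1 -13 16 7 0 0 0;1 0 0 0 0 0 0;1 0 0 0 0 0 0'
python3 - <<'E'
from h import *
s=env.state();print(s["ee_pos"],s["ee_rot"],s["force"],s["qpos"])
im=grab_frame("wrist");cv2.imwrite("pics/w1raw.png",im);cv2.imwrite("pics/w1.png",cv2.resize(im,(800,600)))
m=camera_model("wrist");print(m)
np.savez("w1.npz",p=s["ee_pos"],r=s["ee_rot"])
E
```

```text
time_s: 2.3
ee_pos: [210.0, 535.3, 225.0]
ee_rot: [-180.0, -0.0, 64.7]
force: [0.2, -0.7, 0.2]
gripper_width: 0.3
gripper_force: 0.0
time_s: 3.55
ee_pos: [412.6, 79.7, 177.1]
ee_rot: [179.9, -0.0, 65.0]
force: [1.0, 0.1, -0.1]
gripper_width: 0.3
gripper_force: 0.0
time_s: 4.3
ee_pos: [483.2, -77.9, 154.9]
ee_rot: [-179.9, -0.0, 65.0]
force: [0.3, -0.2, -1.1]
gripper_width: 0.7
gripper_force: 0.0
[483.15529515 -77.94646872 154.90058525] [-1.79936546e+02 -2.40701449e-02  6.50306066e+01] [ 0.30300291 -0.20599284 -1.08677098] [-1.05368755e+01  1.40837415e+01  1.06646780e+02  4.54910006e-02
  5.93249387e+01  1.44092776e+01]
{'K': array([[297.31863964,   0.        , 257.09593932],
       [  0.        , 297.31863964, 190.06265283],
       [  0.        ,   0.        ,   1.        ]]), 'mount': array([[ 6.94955373e-04, -9.57048876e-01, -2.89925793e-01,
         8.24438054e+01],
       [ 9.99999487e-01,  8.78883140e-04, -5.04194897e-04,
        -4.34126503e-01],
       [ 7.37350051e-04, -2.89925293e-01,  9.57048996e-01,
        -1.58017853e+02],
       [ 0.00000000e+00,  0.00000000e+00,  0.00000000e+00,
         1.00000000e+00]])}
```

View pics/w1.png

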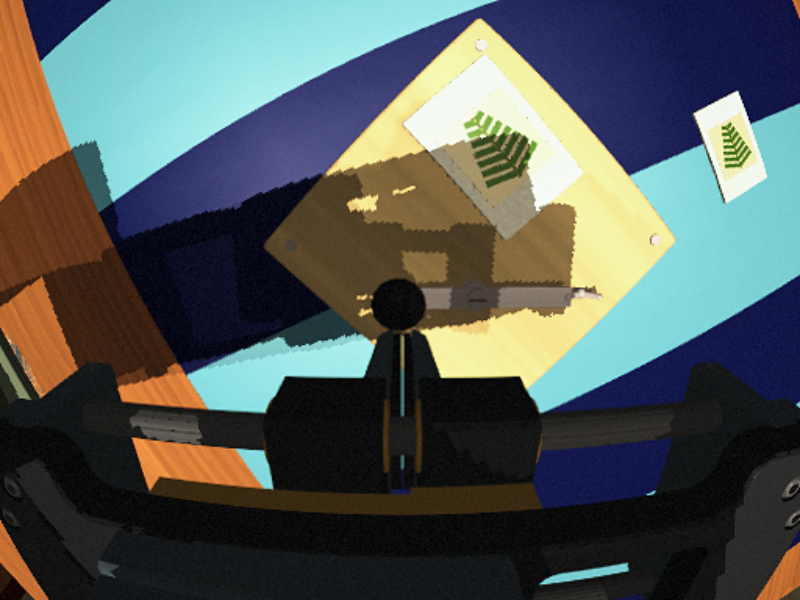

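Wrist view: button at (398,303), screw (477,294), nose (~590,295), mount corners (487,55), (403,124), (506,239), (583,172), board corners (479,18), (674,241), (265,245).

```bash
cat >> h.py <<'E'
from scipy.spatial.transform import Rotation as Ro
def wray(uv,p,r):
    m=camera_model("wrist");K=np.array(m["K"]);M=np.array(m["mount"])
    a=(uv[0]-K[0,2])/K[0,0];b=(uv[1]-K[1,2])/K[1,1];th=np.hypot(a,b)
    d=np.array([np.sin(th)*a/th,np.sin(th)*b/th,np.cos(th)])
    R=Ro.from_euler("xyz",r,degrees=True).as_matrix()
    return np.array(p)+R@M[:3,3],R@M[:3,:3]@d
def watz(uv,p,r,z):
    o,d=wray(uv,p,r);return (o+d*(z-o[2])/d[2])[:2]
E
python3 - <<'E'
from h import *
f=np.load("w1.npz");p,r=f["p"],f["r"]
g=lambda u,z:watz(np.array(u)*.64,p,r,z)
C=[g(u,18) for u in((479,18),(674,241),(265,245))];print("board",np.round(C,1),"ctr",((C[1]+C[2])/2).round(1))
for a,b in((0,1),(2,0)): d=C[b]-C[a];print(np.linalg.norm(d),np.degrees(np.arctan2(d[1],d[0])))
M=[g(u,23) for u in((487,55),(403,124),(506,239),(583,172))];print("mount",np.round(M,1),np.mean(M,0))
for i in range(4): d=M[(i+1)%4]-M[i];print(np.linalg.norm(d),np.degrees(np.arctan2(d[1],d[0])))
for z in(45,50,55):print("btn",g((398,303),z))
print("screw",g((477,294),37),"nose",g((588,294),24))
# top-cam mount
MM=[atz("top",(np.array(u)/3+[330,220])*.64,23)[:2] for u in((119,237),(140,331),(266,291),(245,206))]
print("top mount",np.round(MM,1),np.mean(MM,0))
E
```

```text
board [[ 601.6   62.7]
 [ 676.5 -128.5]
 [ 412.5  -13. ]] ctr [544.5 -70.7]
205.31938342620595 -68.61952283694534
203.67226106512794 21.820678826260007
mount [[594.   37.1]
 [527.6  17.4]
 [557.3 -75.4]
 [622.5 -55.2]] [575.34619082 -19.00233809]
69.31760325386864 -163.49931029131122
97.5009112952262 -72.21549792747906
68.21595922326411 17.225073215506793
96.620020694857 107.13960243437931
btn [479.44049055 -78.95833506]
btn [480.15431253 -77.54392646]
btn [480.8681345  -76.12951786]
screw [525.52742459 -96.67748195] nose [ 597.03271579 -133.99361651]
top mount [[595.8  33.2]
 [525.8  15.9]
 [557.5 -77.5]
 [621.  -60.7]] [575.02405851 -22.26003843]
```

Mount yaw is about 17°, centre (575,-20). The pivot is at (525,-98) and the button at (480,-77.5). The target blade direction is 33.6°, from about -25.5° now, so a swing of about 59°. I'll descend onto the dome.

```bash
python3 -m crank '1 -1 -3 20 0 0 0;1 0 0 25 0 0 0;1 0 0 20 0 0 0;1 0 0 13 0 0 0;1 0 0 2 0 0 0;1 0 0 0 0 0 0;1 0 0 0 0 0 0'; python3 -m crank '1 0 0 1.5 0 0 0;1 0 0 1.5 0 0 0;1 0 0 1 0 0 0;1 0 0 0 0 0 0'
```

```text
time_s: 5.22
ee_pos: [481.2, -78.8, 75.6]
ee_rot: [179.9, -0.0, 65.0]
force: [0.0, -0.2, -0.7]
gripper_width: 0.8
gripper_force: 0.0
time_s: 5.72
ee_pos: [480.6, -78.8, 70.8]
ee_rot: [-180.0, -0.0, 65.0]
force: [-0.1, -0.1, 0.4]
gripper_width: 0.3
gripper_force: 0.0
```

```bash
python3 -m crank '1 1 -1 1.5 0 0 0;1 0 0 1.5 0 0 0;1 0 0 1 0 0 0;1 0 0 0 0 0 0'; python3 - <<'E'
from h import *
s=env.state();print(s["ee_pos"],s["force"])
im=grab_frame("wrist");cv2.imwrite("pics/w2.png",cv2.resize(im[150:250,180:330],(750,500)))
E
```

```text
time_s: 6.22
ee_pos: [480.2, -77.4, 66.8]
ee_rot: [-180.0, -0.0, 65.0]
force: [-0.8, 0.2, -0.7]
gripper_width: 0.4
gripper_force: 0.0
[480.16077394 -77.44421198  66.82532316] [-0.82319729  0.23902307 -0.68889349]
```

View pics/w2.png

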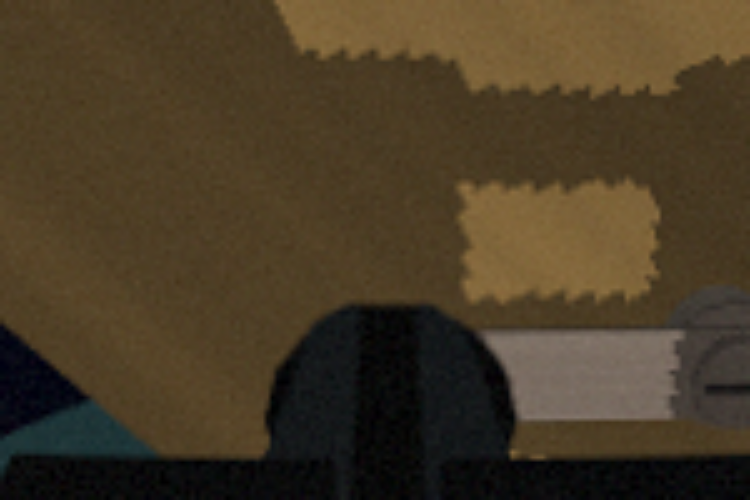

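The crop shows the dome (columns 268–515, centre ~391) lined up with the finger split (~388). The descent can go on.

```bash
python3 -m crank '1 0 0 1.5 0 0 0;1 0 0 1.5 0 0 0;1 0 0 1 0 0 0;1 0 0 0 0 0 0'
```

```text
time_s: 6.78
ee_pos: [480.2, -77.4, 62.9]
ee_rot: [-180.0, -0.0, 65.0]
force: [-0.3, 0.3, 0.3]
gripper_width: 0.3
gripper_force: 0.1
```

```bash
python3 -m crank '1 0 0 1.5 0 0 0;1 0 0 1.5 0 0 0;1 0 0 1 0 0 0;1 0 0 0 0 0 0'
```

```text
time_s: 7.28
ee_pos: [479.3, -77.0, 59.4]
ee_rot: [-179.9, -0.0, 65.0]
force: [-4.1, 0.4, 8.2]
gripper_width: 0.6
gripper_force: 4.3
```

```bash
python3 -m crank '1 0 -1.2 0.7 0 0 0;1 0 0 0 0 0 0;1 0 0 0 0 0 0'
```

```text
time_s: 7.65
ee_pos: [479.1, -76.9, 59.1]
ee_rot: [180.0, -0.0, 65.0]
force: [-2.6, 0.2, 8.6]
gripper_width: 0.9
gripper_force: 4.5
```

```bash
python3 -m crank '1 0 -1 0.7 0 0 0;1 0 -0.3 0.6 0 0 0;1 0 0 0 0 0 0;1 0 0 0 0 0 0'; python3 - <<'E'
from h import *
s=env.state();print(s["ee_pos"],s["force"])
im=grab_frame("wrist");cv2.imwrite("pics/w3.png",cv2.resize(im[100:250,180:405],(800,533)))
E
```

```text
time_s: 8.15
ee_pos: [478.8, -76.7, 58.2]
ee_rot: [179.9, -0.0, 65.0]
force: [-1.8, -0.6, 10.5]
gripper_width: 0.4
gripper_force: 5.2
[478.84363116 -76.71200601  58.22077233] [-1.77378245 -0.64021294 10.54705985]
```

View pics/w3.png

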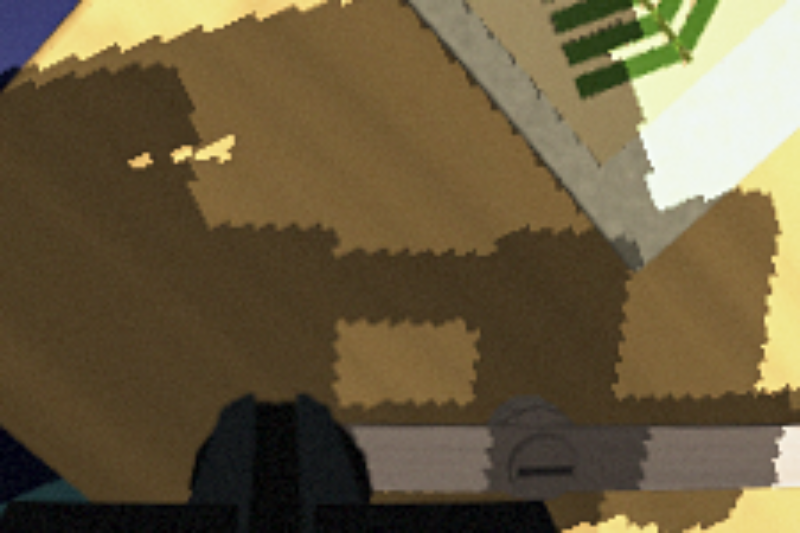

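```bash
python3 -m crank '1 0 0 0.5 0 0 0;1 -0.9 0.02 0 0 0 -1;1 -1.78 0.03 0 0 0 -2;1 -1.78 0.03 0 0 0 -2;1 -2.67 0.07 0 0 0 -3;1 -2.67 0.07 0 0 0 -3;1 -2.67 0.07 0 0 0 -3;1 -0.9 0.02 0 0 0 -1'; python3 - <<'E'
from h import *
s=env.state();d=s["ee_pos"][:2]-np.array([525,-98]);print(np.hypot(*d),np.degrees(np.arctan2(d[1],d[0])))
E
```

```text
time_s: 9.2
ee_pos: [474.1, -89.1, 57.7]
ee_rot: [180.0, -0.0, 80.0]
force: [-2.9, 1.9, 12.3]
gripper_width: 0.1
gripper_force: 6.0
51.69378791430477 170.05313897233918
```

```bash
python3 -m crank '1 -1.78 0.03 0 0 0 -2;1 -2.67 0.07 0 0 0 -3;1 -2.67 0.07 0 0 0 -3;1 -2.67 0.07 0 0 0 -3;1 -2.67 0.07 0 0 0 -3;1 -1.78 0.03 0 0 0 -2;1 -0.9 0.02 0 0 0 -1'; python3 - <<'E'
from h import *
s=env.state();d=s["ee_pos"][:2]-np.array([525,-98]);print(np.hypot(*d),np.degrees(np.arctan2(d[1],d[0])))
im=grab_frame("wrist");cv2.imwrite("pics/w4.png",cv2.resize(im,(800,600)))
E
```

```text
time_s: 10.07
ee_pos: [472.8, -104.3, 57.5]
ee_rot: [-179.9, -0.0, 97.0]
force: [-4.4, 0.3, 12.0]
gripper_width: 0.5
gripper_force: 6.3
52.57118678831661 -173.08948928574026
```

View pics/w4.png

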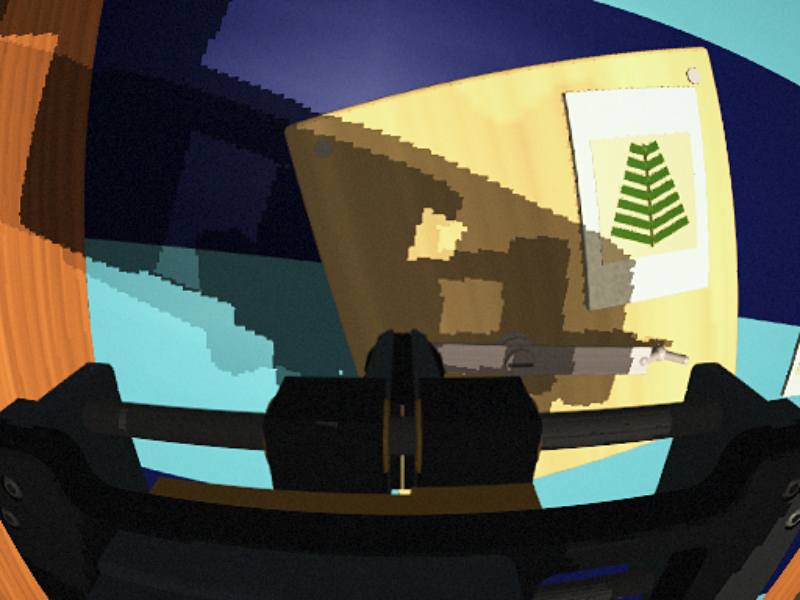

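The clip follows, with the blade level in the picture and the nose at (680,357) still short of the mount edge. I'll carry on over the edge.

```bash
python3 -m crank '1 -1.78 -0.4 0 0 0 -2;1 -2.67 -0.3 0 0 0 -3;1 -2.67 -0.2 0 0 0 -3;1 -2.67 0.07 0 0 0 -3;1 -2.67 0.07 0 0 0 -3;1 -2.67 0.07 0 0 0 -3;1 -0.9 0.02 0 0 0 -1'; python3 - <<'E'
from h import *
s=env.state();d=s["ee_pos"][:2]-np.array([525,-98]);print(np.hypot(*d),np.degrees(np.arctan2(d[1],d[0])))
E
```

```text
time_s: 11.0
ee_pos: [476.4, -120.3, 57.6]
ee_rot: [-180.0, 0.0, 115.1]
force: [-5.7, -1.5, 12.4]
gripper_width: 0.9
gripper_force: 6.2
53.42925064003574 -155.32778718890103
```

```bash
python3 -m crank '1 -1.78 -0.3 0 0 0 -2;1 -2.67 -0.2 0 0 0 -3;1 -2.67 0.07 0 0 0 -3;1 -0.9 0.02 0 0 0 -1;1 -0.45 0 0 0 0 -0.5;1 0 0 0 0 0 0'; python3 - <<'E'
from h import *
s=env.state();d=s["ee_pos"][:2]-np.array([524,-99]);print(np.hypot(*d),np.degrees(np.arctan2(d[1],d[0])))
np.savez("w5.npz",p=s["ee_pos"],r=s["ee_rot"])
im=grab_frame("wrist");cv2.imwrite("pics/w5.png",cv2.resize(im[80:280,200:467],(800,600)))
E
```

```text
time_s: 11.75
ee_pos: [480.4, -128.1, 57.7]
ee_rot: [-180.0, 0.1, 124.5]
force: [-4.2, -2.1, 12.2]
gripper_width: 0.7
gripper_force: 6.1
52.41717168771307 -146.2152735625451
```

View pics/w5.png

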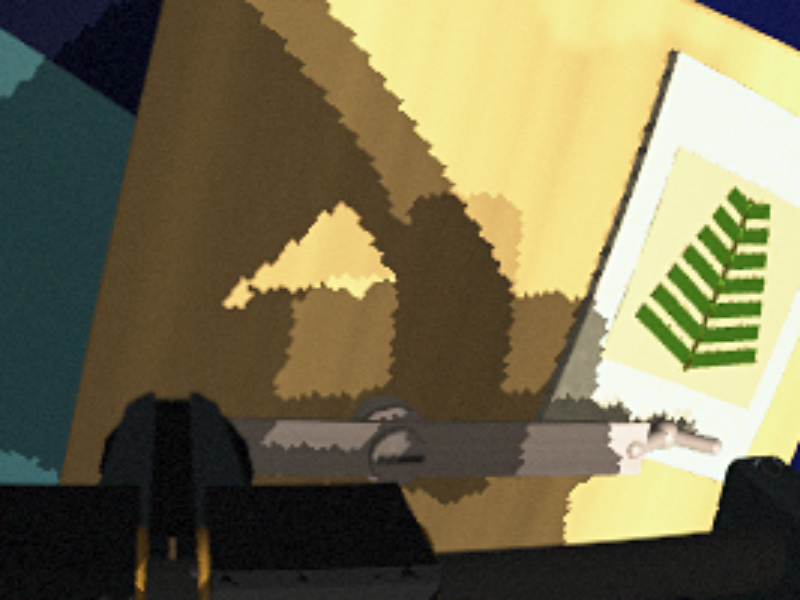

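```bash
python3 - <<'E'
from h import *
f=np.load("w5.npz");p,r=f["p"],f["r"]
g=lambda u,z:watz(np.array(u)*267/800+[200,80],p,r,z)
c=np.array([575.3,-20.5]);R=Ro.from_euler("z",17,degrees=True).as_matrix()[:2,:2]
for n,u,z in(("cornerTL",(675,52),23),("edgeL low",(545,415),23),("insetBL",(600,355),23),("insetBR",(748,406),23),("right low",(722,478),23),("nose tip",(718,446),30),("nose start",(660,440),31),("screw",(410,450),37)):
    w=g(u,z);print(n,w.round(1),"mount:",(R.T@(w-c)).round(1))
E
```

```text
cornerTL [525.8  16.5] mount: [-36.5  49.9]
edgeL low [555.5 -73.5] mount: [-34.4 -44.9]
insetBL [557.5 -53.2] mount: [-26.6 -26.1]
insetBR [608.3 -36.6] mount: [ 26.8 -25.1]
right low [617.5 -56.4] mount: [ 29.8 -46.7]
nose tip [602.  -50.9] mount: [ 16.7 -36.8]
nose start [583.5 -59.8] mount: [ -3.7 -40. ]
screw [524.5 -97.3] mount: [-71.1 -58.6]
```

The nose sits over the mount at about (0,-38) in its frame, and the inset edges check out against the size of the plain margin. I'll let it down gently.

```bash
python3 -m crank '1 0 0.2 -0.6 0 0 0;1 0 0.2 -0.6 0 0 0;1 0 0.2 -0.6 0 0 0;1 0 0.2 -0.6 0 0 0;1 0 0.2 -0.6 0 0 0;1 0 0.2 -0.6 0 0 0;1 0 0.2 -0.6 0 0 0;1 0 0 -0.8 0 0 0;1 0 0 -1 0 0 0;1 0 0 0 0 0 0'
```

```text
time_s: 13.05
ee_pos: [481.8, -126.5, 62.4]
ee_rot: [180.0, -0.0, 124.5]
force: [0.7, -0.9, 0.4]
gripper_width: 0.3
gripper_force: 0.0
```

```bash
python3 -m crank '1 0 0 -3 0 0 0;1 0 0 -6 0 0 0;1 0 0 -8 0 0 0;1 0 0 -8 0 0 0;1 0 0 -5 0 0 0;1 0 0 0 0 0 0' >/dev/null; python3 - <<'E'
from h import *
s=env.state();print(s["ee_pos"],s["time_s"]);np.savez("w6.npz",p=s["ee_pos"],r=s["ee_rot"])
im=grab_frame("wrist");cv2.imwrite("pics/w6.png",cv2.resize(im[60:260,200:467],(800,600)))
E
```

```text
[ 482.01631416 -126.61450654   92.96682792] 13.8
```

View pics/w6.png

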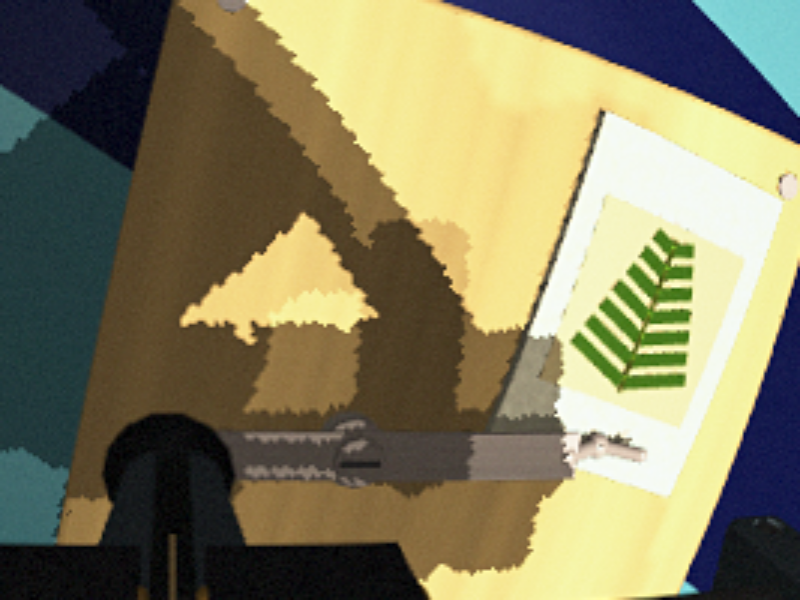

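The nose rests on the margin at about (600,445), between the inset edge (~390) and the mount edge (~475). The mount has not moved. I'll hold for more than 3 s.

```bash
Z='1 0 0 0 0 0 0'; python3 -m crank '1 0 0 0 0 0 0;1 0 0 0 0 0 0;1 0 0 0 0 0 0;1 0 0 0 0 0 0;1 0 0 0 0 0 0;1 0 0 0 0 0 0;1 0 0 0 0 0 0;1 0 0 0 0 0 0;1 0 0 0 0 0 0;1 0 0 0 0 0 0'>/dev/null;  python3 -m crank '1 0 0 0 0 0 0;1 0 0 0 0 0 0;1 0 0 0 0 0 0;1 0 0 0 0 0 0;1 0 0 0 0 0 0;1 0 0 0 0 0 0;1 0 0 0 0 0 0;1 0 0 0 0 0 0;1 0 0 0 0 0 0;1 0 0 0 0 0 0'>/dev/null
python3 -m crank '1 0 0 0 0 0 0;1 0 0 0 0 0 0;1 0 0 0 0 0 0;1 0 0 0 0 0 0;1 0 0 0 0 0 0;1 0 0 0 0 0 0;1 0 0 0 0 0 0;1 0 0 0 0 0 0;1 0 0 0 0 0 0;1 0 0 0 0 0 0'
```

```text
time_s: 17.6
ee_pos: [481.7, -126.5, 92.4]
ee_rot: [180.0, -0.0, 124.5]
force: [-0.1, 0.0, -0.5]
gripper_width: 0.5
gripper_force: 0.0
```

```bash
python3 -m crank '1 0 -0.6 10 0 0 0;1 0 -0.6 12 0 0 0;1 0 0 8 0 0 0;1 0 0 1 0 0 0;1 0 0 1 0 0 0;1 0 0 1 0 0 0;1 0 0 0 0 0 0'
```

```text
time_s: 18.48
ee_pos: [481.0, -127.3, 59.8]
ee_rot: [180.0, 0.0, 124.5]
force: [-0.3, -0.4, 2.1]
gripper_width: 0.6
gripper_force: 1.1
```

```bash
python3 -m crank '1 0 -0.3 0.8 0 0 0;1 0 -0.3 0.8 0 0 0;1 0 0 0.6 0 0 0;1 0 0 0 0 0 0;1 0 0 0 0 0 0'
```

```text
time_s: 19.1
ee_pos: [480.9, -127.9, 58.5]
ee_rot: [179.9, 0.1, 124.5]
force: [-1.7, -0.5, 9.4]
gripper_width: 0.4
gripper_force: 4.6
```

```bash
python3 -m crank '1 0 -0.3 0.6 0 0 0;1 0 -0.2 0.6 0 0 0;1 0 0 0.3 0 0 0;1 0 0 0 0 0 0;1 0 0 0 0 0 0'
```

```text
time_s: 19.73
ee_pos: [480.8, -128.3, 57.4]
ee_rot: [179.9, 0.1, 124.5]
force: [-2.2, 0.4, 11.2]
gripper_width: 0.6
gripper_force: 5.9
```

```bash
python3 -m crank '1 0.45 0 0.2 0 0 0.5;1 0.9 0.02 0 0 0 1;1 1.78 0.03 0 0 0 2;1 2.67 0.07 0 0 0 3;1 2.67 0.07 0 0 0 3;1 2.67 0.07 0 0 0 3;1 2.67 0.07 0 0 0 3;1 2.67 0.07 0 0 0 3;1 0.9 0.02 0 0 0 1'
```

```text
time_s: 20.85
ee_pos: [474.4, -112.8, 57.4]
ee_rot: [179.8, 0.2, 105.0]
force: [-0.6, -1.5, 12.4]
gripper_width: 0.7
gripper_force: 5.8
```

```bash
python3 -m crank '1 1.78 0.03 0 0 0 2;1 2.67 0.07 0 0 0 3;1 2.67 0.07 0 0 0 3;1 2.67 0.07 0 0 0 3;1 2.67 0.07 0 0 0 3;1 2.67 0.07 0 0 0 3;1 1.78 0.03 0 0 0 2;1 0.9 0.02 0 0 0 1';  python3 - <<'E'
from h import *
s=env.state();d=s["ee_pos"][:2]-np.array([524,-99]);print(np.hypot(*d),np.degrees(np.arctan2(d[1],d[0])))
E
```

```text
time_s: 21.85
ee_pos: [473.4, -95.1, 57.4]
ee_rot: [179.7, 0.1, 85.0]
force: [0.3, -1.6, 10.9]
gripper_width: 0.2
gripper_force: 5.5
50.77262111607201 175.57122443766016
```

```bash
python3 -m crank '1 1.78 0.03 0 0 0 2;1 2.67 0.07 0 0 0 3;1 2.67 0.07 0 0 0 3;1 2.67 0.07 0 0 0 3;1 2.67 0.07 0 0 0 3;1 2.67 0.07 0 0 0 3;1 1.78 0.03 0 0 0 2;1 0.9 0.02 0 0 0 1;1 0 0 0 0 0 0' | tail -4
python3 -m crank '1 0 0.2 -0.6 0 0 0;1 0 0.2 -0.6 0 0 0;1 0 0.2 -0.6 0 0 0;1 0 0.2 -0.6 0 0 0;1 0 0.2 -0.6 0 0 0;1 0 0.2 -0.6 0 0 0;1 0 0.2 -0.6 0 0 0;1 0 0.2 -0.8 0 0 0;1 0 0.2 -1 0 0 0;1 0 0 -1 0 0 0'
python3 -m crank '1 0 0 -2 0 0 0;1 0 0 -5 0 0 0;1 0 0 -15 0 0 0;1 0 0 -25 0 0 0;1 0 0 -25 0 0 0;1 0 0 -20 0 0 0;1 0 0 0 0 0 0;1 0 0 0 0 0 0'
python3 - <<'E'
from h import *
s=env.state();print(s["force"])
im=grab_frame("wrist");cv2.imwrite("pics/w7.png",cv2.resize(im,(800,600)))
E
```

```text
ee_rot: [179.6, -0.1, 65.0]
force: [1.4, 0.4, 11.0]
gripper_width: 0.3
gripper_force: 5.3
time_s: 24.22
ee_pos: [476.6, -77.9, 62.2]
ee_rot: [-179.9, 0.0, 65.0]
force: [1.5, -0.2, 1.5]
gripper_width: 0.7
gripper_force: 0.7
time_s: 25.22
ee_pos: [476.4, -77.9, 153.7]
ee_rot: [-179.9, 0.0, 65.0]
force: [0.0, 0.7, -0.0]
gripper_width: 0.4
gripper_force: 0.0
[ 1.82563079e-04  7.27546017e-01 -6.95063603e-03]
```

View pics/w7.png

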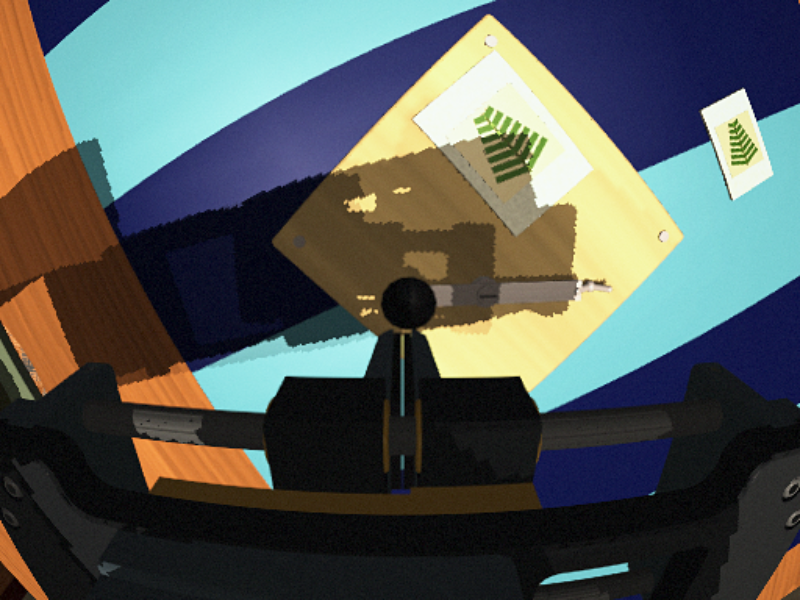

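The clip is back clear, with the blade along row ~290 and the nose at ~(600,287), about 75 px from the nearest mount corner at (516,235). The mount corners sit where they did relative to the board, and the hand is free.

```bash
python3 -c "
from workcell import env
print(env.job_done())"
```

```text
the job is handed in; nothing more can be done
None
```

The clip held the mount's margin alone for more than 3 s, then I lifted it and swung it clear, leaving the nose down on the board; the mount looks unmoved in the last picture, and I handed the job in at about 25 s.

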